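# Change of colour at the pot-painting bench

## Task

We are going over from black to gold on this planter: the small gold jar is tucked in at the back of the paint caddy behind the two tall bottles. Stand both bottles on the white drip tray, then set the gold jar on the saucer and stow the black jar from the work board in the gold jar's old place, and after that put each bottle back in its own place in the caddy, where it came from. All four are to end upright, none of them may tip over on the way, and leave the cork sanding block and the cream tape roll alone.

Things in the scene. Friction and masses are not known exactly. Their poses are not given: they have to be found in the camera images.
- teal_bottle_center (a point): Tall teal paint bottle: round, 58 mm diameter, straight wall to 150 mm above its foot, then a shoulder and a 29 mm wide screw cap of the same colour; 190 mm tall in all, about 0.45 kg. Starts in one of the caddy's two front places. This point is its centre, 95 mm above its foot; z along the bottle, up.
- pink_bottle_center (a point): Tall pink paint bottle: round, 58 mm diameter, straight wall to 150 mm above its foot, then a shoulder and a 29 mm wide screw cap of the same colour; 190 mm tall in all, about 0.45 kg. Starts in one of the caddy's two front places. This point is its centre, 95 mm above its foot; z along the bottle, up.
- gold_jar_center (a point): Small gold lidded paint jar: round, 40 mm diameter, 46 mm tall, about 0.12 kg. Starts in the caddy tucked in behind the gap between the two bottles, 6 to 12 mm clear of each, so that a gripper does not fit down to it while they stand there. This point is its centre, 23 mm above its foot; z up.
- black_jar_center (a point): Small black lidded paint jar: round, 40 mm diameter, 46 mm tall, about 0.12 kg. Starts on the plywood work board beside the saucer. This point is its centre, 23 mm above its foot; z up.
- caddy: Fixed light-wood tray, 132 (x) x 196 mm (y), walls 8 mm thick, floor top 6 mm up; front/back walls 30 mm high, end panels 50. Origin: centre of underside; x to its back (away from robot), y left, z up. Front bottle places near x -20, y +42 and -42 mm, a 20 mm high fence between (y 0, x -58 to -6). Back place for one small jar: x 22 (+-14), y 0 (+-14) mm, nestled behind the gap between the bottles; the gold jar starts there.
- drip_tray: Fixed shallow white tray with a blue lip, 280 mm (x) by 150 mm (y), floor top 3 mm up, lip 10 mm high; left or right of the caddy. Origin: centre of its underside; x along its length (away from the robot), z up. The sanding block lies at its far end (x = 60 to 140 mm); the rest is free for the bottles.
- saucer: Fixed white round saucer on the plywood work board, rim 104 mm across, 10 mm high; flat inner floor 80 mm wide, 4 mm above the origin. Origin: centre of its underside, 18 mm above the table (on the board's top); x along the board (away from robot), y to the left, z up. The planter (128 mm across, top 140 mm above the table) stands about 165 mm farther along x and 55 mm to one side.
- sanding_block_center (a point): Cork sanding block lying on the far end of the drip tray, 65 mm (its x) by 100 mm (y) by 30 mm high; not to be moved. This point is its centre; z up.
- tape_roll_center (a point): Cream roll of masking tape lying flat on the table in front of the caddy, 100 mm outer diameter, 76 mm hole, 24 mm high; not to be moved. This point is the centre of the roll; z up.
Things that resemble listed ones, but are neither listed nor needed, are in the scene too. Of the things like the part that bears pink_bottle_center, leave any that is blue or green; of the rest the larger one is meant.

How it is judged:
By the outcome, as a careful person would: the job done as asked, in the order asked, and still so for the second after the job is handed in, with the robot touching nothing.
It also fails if it takes over 144 s, if anything falls off the work surface, if the arm or the gripper's body presses on something with over 40 N, if the wrist force passes 120 N, or if a joint passes its speed limit or range.

## Robot

A 6-joint arm with a two-finger parallel gripper is mounted at the origin on the work surface. World frame = base frame: x ahead of the robot, y to its left, z up, the work surface at z = 0. Lengths are in m, angles in rad, forces in N, time in s.
With the tool pointing down it reaches from about 0.35 to 0.975 m from the base axis. Payload 4.9 kg.
Tool frame: the origin (TCP) lies at the very end of the fingers, on their centre line; the grasp point (between the pads) lies robot.grasp_offset behind it (robot.grasp_offset is the distance from the TCP to the grasp point, in m); z points along the fingers, y is the direction in which the jaws open and shut (so a half turn about z gives the same grasp; the last joint's range is limited). The gripper opens to 85 mm and grips with 20 to 120 N. Pads are 22 mm wide; open, the fingers measure 114 mm over their backs; the gripper's body (76 mm by 85 mm) begins 54 mm behind the grasp point. The pads swing forward as they close: fully open they stand 13 mm farther back than shut.
Start: joints at [-1.37, 0.053, 1.613, -0, 1.476, -0.119], TCP at [0.196, -0.593, 0.231] pointing down, gripper open.
Joint ranges: [-3.01, 3.01], [-1.01, 2.22], [0.06, 2.58], [-1.02, 4.17], [0.09, 2.62], [-3.14, 3.14]. Speed limits (rad/s): [2.57, 2.57, 3.14, 3.14, 3.14, 3.14].

## Interface

Orientations are given as a 3x3 rotation matrix whose columns are the frame's x, y, z axes.
In Python, from station import robot gives the robot as it stands. Calls block until the motion is done:
- robot.goto(position, orientation): joint-space move of the TCP to a pose.
- robot.servo_line(position, frame=None, max_speed=0.15): straight line of the TCP; frame=None keeps the orientation; max_speed is the mean speed in m/s.
- robot.set_joints(angles): joint-space move.
- robot.gripper_to(opening): finger opening in m; the grip force is fixed at half the most; returns when the fingers have stopped.
- robot.hold(seconds).
- robot.ik(position, orientation): joint angles nearest the present ones, or None.
- robot.observe(): the state.
- robot.capture(name): name is "scene" or "top" or "wrist"; returns a dict with "image" (400x640x3 uint8, red, green, blue), "fx", "fy", "cx", "cy" (pixels), "eye" and "rotation" of the camera in the world; the wrist camera has in their place "tool_from_camera" (4x4, takes a point from camera to tool coordinates, whose origin is the TCP and whose axes are the flange's). Camera axes: x right, y up, looking along -z (the intrinsics and any distortion apply to the point x, -y, -z); pixel columns grow to the right and rows downward; lengths in m; the calibration is good to about 2 mm. A picture is of the moment at which its call begins: read the wrist's pose just before it. There is no depth.
A pose or a line that the arm cannot do raises robot.IKError and nothing moves.
- robot.sign_off(): hands the job in, once; it reports no verdict.
The state is a dict: "clock": time; "joint_pos": joint angles; "joint_velocities": joint speeds; "effort": joint torques, N m; "eef_pos": TCP position; "eef_rot": TCP orientation; "contact_force": force on the tool from outside, world axes, zero at the start; "wrist_torque": the same for the moment, N m; "gripper_width": finger opening in m.
Only numpy, scipy, OpenCV 4.12 (cv2) and the standard library are available. Lean on these libraries where they do the work, as an engineer would, in place of code of your own. Each camera call takes 0.05 s, during which the arm holds its last target.

## Working session

There is one attempt and no reset: what is moved stays moved. The work goes in short steps, each a Python script; the robot and the scene stay as the last script left them, time stands still between calls to the robot, and variables do not carry over. Pictures are saved under pics/ and viewed, and the job is handed in when it is done.

```bash
ls; mkdir -p pics; python3 - <<'E'
from station import robot
import cv2, json
for n in ("scene","top"):
    c=robot.capture(n); cv2.imwrite(f"pics/{n}0.png",c["image"][:,:,::-1])
    print(n,{k:(v.tolist() if hasattr(v,'tolist') else v) for k,v in c.items() if k!="image"})
print(robot.grasp_offset, robot.observe())
E
```

```text
pics
scene {'fx': 472.1741062712505, 'fy': 472.1741062712505, 'cx': 322.8348501532404, 'cy': 201.39774737845153, 'eye': [1.1334781616690532, 0.38480309565837545, 1.143287045828363], 'rotation': [[-0.5504774872135664, -0.6901475839901278, 0.46975615843076224], [0.8347181881407513, -0.44499396490111437, 0.3243854460184785], [-0.014835176374392078, 0.5706808946461895, 0.8210379004819238]]}
top {'fx': 362.9290410341976, 'fy': 362.9290410341976, 'cx': 317.78539514368543, 'cy': 195.18994630500003, 'eye': [0.449732659639705, 0.0023294357907540954, 1.1331364334027756], 'rotation': [[-0.01887809654104346, 0.9961689163408178, -0.08538798268695358], [-0.9998059482719865, -0.018328024490707445, 0.007221448485001423], [0.005628789473816327, 0.08550774020302761, 0.9963216062569509]]}
0.0187 {'clock': 0.1, 'joint_pos': array([-1.37000614e+00,  5.32995665e-02,  1.61414786e+00,  3.44306981e-05,
        1.47596897e+00, -1.19038724e-01]), 'joint_velocities': array([-0.0011279 , -0.00066067, -0.00125818,  0.00033113,  0.00197446,
        0.0013678 ]), 'effort': array([ 1.67298771e-03, -3.94897091e+01, -3.71365678e+01, -5.09522135e-05,
        3.85259773e-03, -1.31397306e-05]), 'eef_pos': array([ 0.19637871, -0.59276749,  0.2301858 ]), 'eef_rot': array([[ 9.49290301e-01,  3.14400724e-01, -3.30148062e-04],
       [ 3.14400798e-01, -9.49288639e-01,  1.79394567e-03],
       [ 2.50612014e-04, -1.80677404e-03, -9.99998336e-01]]), 'contact_force': array([-0.27436207, -0.22040803,  0.09603794]), 'wrist_torque': array([-0.06213415, -0.05069455,  0.00392579]), 'gripper_width': 0.08562588376211097}
```

View pics/scene0.png

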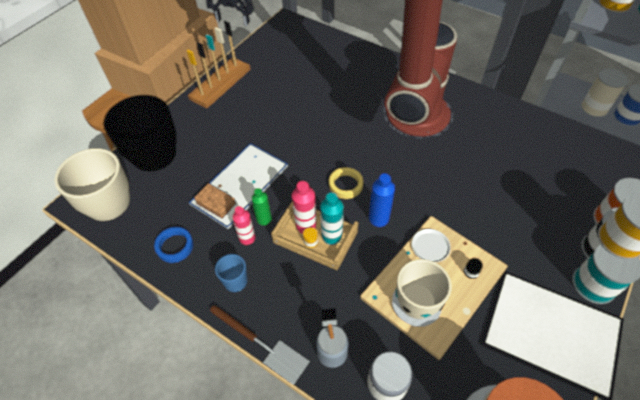

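View pics/top0.png

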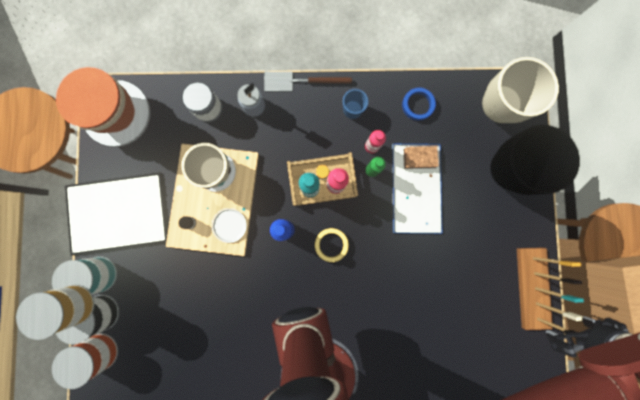

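The top view shows the caddy at (322,180), with the teal bottle at (309,182), the pink bottle at (338,178) and the gold jar at (322,171). The drip tray is at (418,190), the saucer at (230,225) and the black jar at (187,223).

Candidates for the pink bottle:
- **Pink in the caddy (338,178):** the larger of the two, standing in a front place, so it fits the description.
- **Small pink (376,140):** stands outside the caddy.
- **Green (375,166) and blue (281,230):** excluded by colour.

I'll confirm this in enlarged crops.

```bash
python3 - <<'E'
import cv2
a=cv2.imread("pics/top0.png")[110:270,160:460]; cv2.imwrite("pics/top0c.png",cv2.resize(a,None,fx=2.66,fy=2.66,interpolation=cv2.INTER_CUBIC))
a=cv2.imread("pics/scene0.png")[140:290,180:500]; cv2.imwrite("pics/scene0c.png",cv2.resize(a,None,fx=2.5,fy=2.5,interpolation=cv2.INTER_CUBIC))
E
```

```text
(no output)
```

View pics/top0c.png

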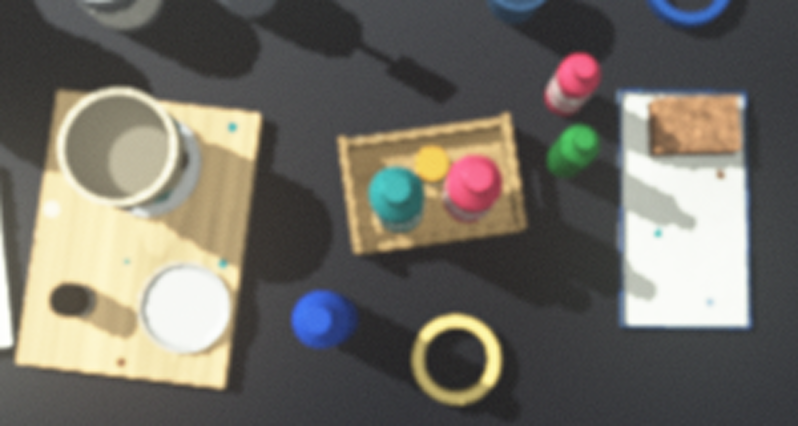

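View pics/scene0c.png

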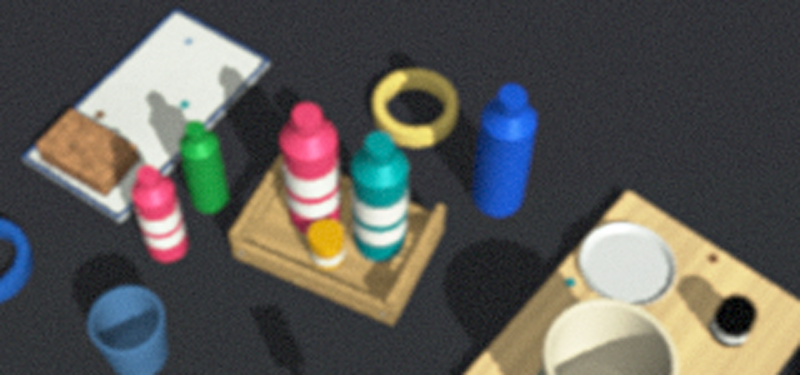

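```bash
cat > h.py <<'E'
import numpy as np, cv2
from station import robot
def cam(c, eefp=None, eefR=None):
    if "eye" in c: return np.array(c["eye"]),np.array(c["rotation"])
    T=np.array(c["tool_from_camera"]); return eefp+eefR@T[:3,3], eefR@T[:3,:3]
def ray(c,u,v,pose):
    e,R=pose; d=np.array([(u-c["cx"])/c["fx"],-(v-c["cy"])/c["fy"],-1]); return e,R@d
def onz(c,u,v,z,pose):
    e,d=ray(c,u,v,pose); return e+d*(z-e[2])/d[2]
def proj(c,p,pose):
    e,R=pose; q=R.T@(np.array(p)-e); return np.array([c["cx"]+c["fx"]*q[0]/-q[2], c["cy"]-c["fy"]*q[1]/-q[2]])
def down(yaw):  # tool y (jaw axis) along angle yaw in world xy; z down
    y=np.array([np.cos(yaw),np.sin(yaw),0]); z=np.array([0,0,-1.]); return np.stack([np.cross(y,z),y,z],1)
def snap(name,fn):
    o=robot.observe(); c=robot.capture(name); cv2.imwrite("pics/"+fn,c["image"][:,:,::-1])
    return c,cam(c,o["eef_pos"],o["eef_rot"])
E
python3 - <<'E'
from h import *
c=robot.capture("top");P=cam(c)
f=lambda u,v,z:onz(c,160+u/2.66,110+v/2.66,z,P)[:2].round(3)
print("teal cap",f(400,182,.196)); print("pink cap",f(481,178,.196)); print("gold",f(432,163,.052)); print("black",f(68,298,.064))
print("saucer",f(186,308,.028)); print("tray corners",[f(*q,.01) for q in((619,93),(745,95),(750,327),(621,327))]); print("cork",[f(*q,.033) for q in ((651,98),(741,98),(739,154),(655,154))])
print("caddy",[f(*q,z) for q,z in(((340,140),.05),((510,116),.05),((525,228),.05),((355,252),.05))]); print("tape",f(457,358,.024),"blue",f(320,315,.19),"green",f(585,140,.12),"spink",f(580,70,.12),"planter",f(120,148,.14))
E
```

```text
teal cap [0.574 0.014]
pink cap [ 0.577 -0.065]
gold [ 0.614 -0.021]
black [0.47  0.384]
saucer [0.456 0.262]
tray corners [array([ 0.7  , -0.245]), array([ 0.695, -0.394]), array([ 0.422, -0.387]), array([ 0.425, -0.237])]
cork [array([ 0.689, -0.276]), array([ 0.687, -0.381]), array([ 0.621, -0.375]), array([ 0.623, -0.278])]
caddy [array([0.643, 0.083]), array([ 0.667, -0.111]), array([ 0.539, -0.124]), array([0.515, 0.068])]
tape [ 0.394 -0.045] blue [0.446 0.094] green [ 0.626 -0.182] spink [ 0.701 -0.18 ] planter [0.622 0.305]
```

```bash
python3 - <<'E'
from h import *
yaw=0.112
R=down(yaw); 
for z in(.35,.4,.45,.5): print(z,robot.ik([.52,-.02,z],R) is not None,robot.ik([.565,-.31,z],R) is not None)
for w in (0,np.pi):
    print(robot.ik([.54,-.02,.42],down(yaw+w)))
robot.servo_line([.196,-.593,.36],max_speed=.3)
q=robot.ik([.54,-.02,.42],R); 
robot.goto([.52,-.02,.42],R if abs(q[5])<2 else down(yaw+np.pi))
c,P=snap("wrist","w1.png"); print(robot.observe()["clock"],P,c["fx"],c["cx"],c["cy"], c["tool_from_camera"],robot.observe()["eef_pos"])
E
```

```text
0.35 True True
0.4 True True
0.45 True True
0.5 True True
[-1.74768585e-01 -1.90230686e-01  1.53601531e+00 -4.44089210e-16
  1.79580803e+00 -2.86768585e-01]
[-1.74768585e-01 -1.90230686e-01  1.53601531e+00 -4.44089210e-16
  1.79580803e+00  2.85482407e+00]
3.125 (array([0.51210928, 0.04596298, 0.56365167]), array([[ 9.93880674e-01, -1.06312458e-01, -2.99811281e-02],
       [ 1.10457794e-01,  9.57865620e-01,  2.65127385e-01],
       [ 5.31547879e-04, -2.66816633e-01,  9.63747167e-01]])) 321.71701123731094 323.3984324096704 196.94127327813123 [[ 1.30647782e-05  9.63778255e-01  2.66704845e-01  6.71497496e-02]
 [ 9.99999548e-01  2.41083947e-04 -9.20179150e-04 -5.71946609e-04]
 [-9.51146913e-04  2.66704737e-01 -9.63777816e-01 -1.43921095e-01]
 [ 0.00000000e+00  0.00000000e+00  0.00000000e+00  1.00000000e+00]] [ 0.52004923 -0.02075002  0.41977129]
```

View pics/w1.png

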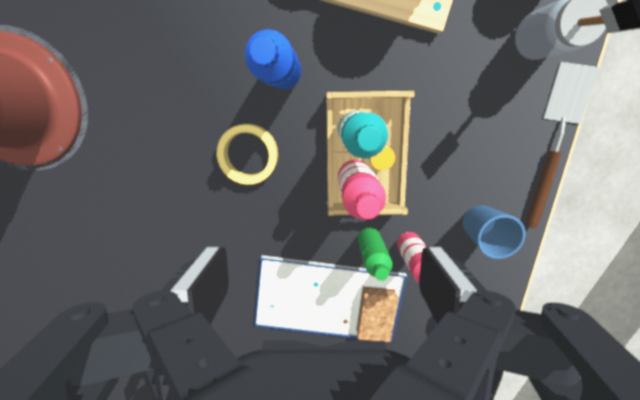

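The wrist view shows the teal cap at about (369,138), the pink cap at (368,203), the gold jar at (383,158) and the caddy corners near (328,92), (413,92), (407,213) and (329,213). I'll enlarge it to measure.

```bash
python3 - <<'E'
import cv2
a=cv2.imread("pics/w1.png")[80:225,315:435]; cv2.imwrite("pics/w1c.png",cv2.resize(a,None,fx=4,fy=4,interpolation=cv2.INTER_CUBIC))
E
```

```text
(no output)
```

View pics/w1c.png

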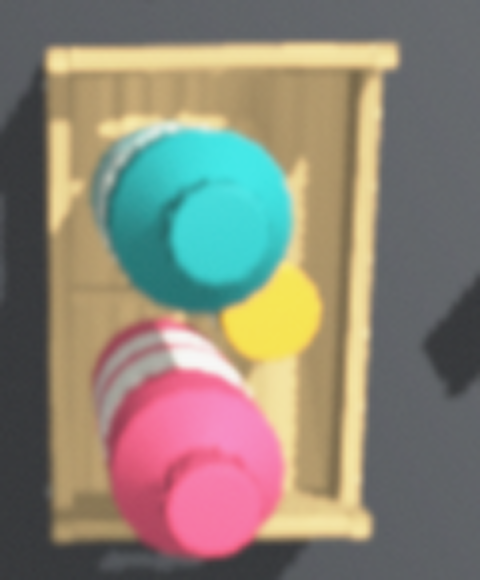

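```bash
python3 - <<'E'
from h import *
o=robot.observe();c=robot.capture("wrist");P=cam(c,o["eef_pos"],o["eef_rot"])
f=lambda u,v,z:onz(c,315+u/4,80+v/4,z,P)[:2].round(4)
print("teal cap",f(218,232,.196),"body",f(200,220,.156)); print("pink cap",f(214,508,.196),"body",f(196,464,.156)); print("gold",f(272,312,.052))
K=[f(*q,.05) for q in((47,45),(398,42),(372,540),(52,545))]; print(K,np.mean(K,0))
t,Pt=snap("top","t1.png"); s,Ps=snap("scene","s1.png")
for n,p in dict(teal=[*f(218,232,.196),.196],pink=[*f(214,508,.196),.196],gold=[*f(272,312,.052),.052]).items(): print(n,proj(t,p,Pt),proj(s,p,Ps))
E
python3 - <<'E'
import cv2
a=cv2.imread("pics/s1.png")[170:260,270:360]; cv2.imwrite("pics/s1c.png",cv2.resize(a,None,fx=6,fy=6,interpolation=cv2.INTER_CUBIC))
E
```

```text
teal cap [0.5677 0.0192] body [0.5676 0.0193]
pink cap [ 0.5786 -0.0616] body [ 0.5777 -0.059 ]
gold [ 0.6155 -0.0202]
[array([0.5148, 0.0707]), array([0.647 , 0.0865]), array([ 0.6731, -0.111 ]), array([ 0.5395, -0.128 ])] [ 0.5936  -0.02045]
teal [308.41286088 180.93117891] [331.09319853 196.2934114 ]
pink [339.36915716 176.21592594] [301.63703463 185.03802321]
gold [322.21119604 170.88343932] [309.18314813 233.00934226]
```

View pics/s1c.png

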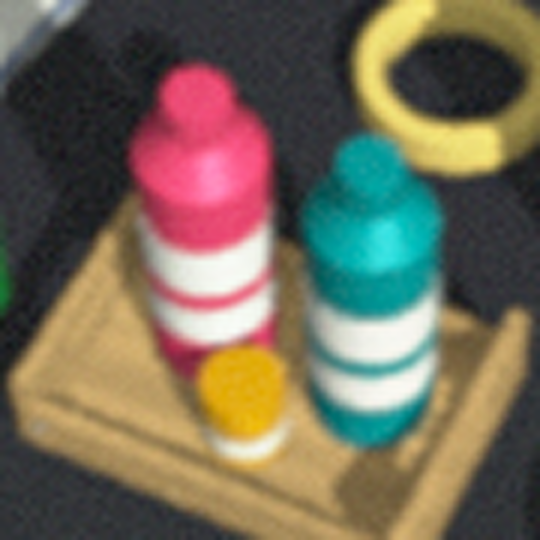

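```bash
cat >> h.py <<'E'
YAW=0.123
def st(m=""):
    o=robot.observe(); print(m,round(o["clock"],2),o["eef_pos"].round(4),"F",o["contact_force"].round(1),"w",round(float(o["gripper_width"]),4)); return o
def pick_bottle(xy,z):
    robot.goto([*xy,.25],down(YAW)); robot.servo_line([*xy,z],max_speed=.15); st("at")
    robot.gripper_to(.0); st("grip")
    robot.servo_line([*xy,z+.215],max_speed=.2); st("up")
def place_bottle(xy,z):
    robot.servo_line([*xy,z+.215],max_speed=.25)
    robot.servo_line([*xy,z+.02],max_speed=.2); robot.servo_line([*xy,z],max_speed=.04); st("down")
    robot.gripper_to(.085); st("open")
    robot.servo_line([*xy,z+.125],max_speed=.25)
E
python3 - <<'E'
from h import *
pick_bottle((.578,-.0615),.127)
snap("scene","s2.png"); snap("wrist","w2.png")
E
```

```text
at 5.01 [ 0.579  -0.0617  0.1285] F [ 0.4 -0.3  0.3] w 0.0857
grip 5.39 [ 0.5791 -0.0619  0.1289] F [-0.4 -1.5  6.6] w 0.056
up 6.62 [ 0.5773 -0.0613  0.3397] F [ 0.2  0.1 -3.7] w 0.0564
```

View pics/s2.png

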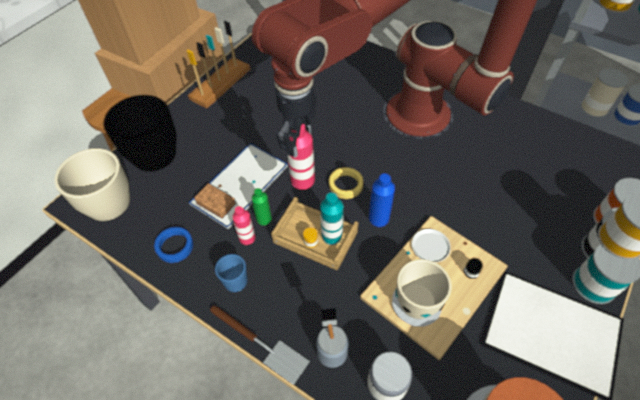

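View pics/w2.png

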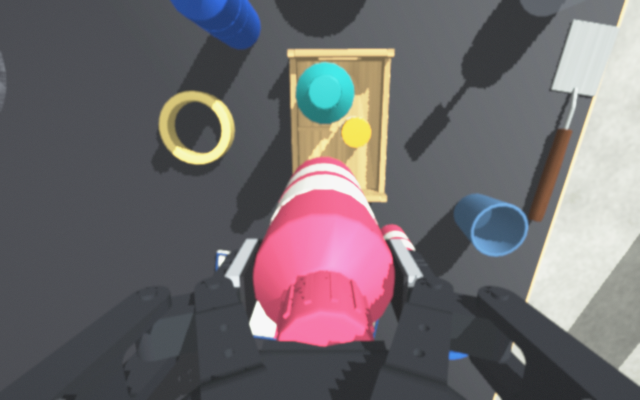

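The pink bottle is held upright and clear of the caddy, with the cap at (325,310) in the wrist view. Next I'll put it on the tray.

```bash
python3 - <<'E'
from h import *
place_bottle((.565,-.312),.1245)
snap("scene","s3.png"); 
robot.goto([.568,.019,.28],down(YAW))
snap("top","t3.png"); snap("wrist","w3.png")
pick_bottle((.568,.019),.127)
snap("scene","s4.png"); snap("wrist","w4.png")
E
python3 - <<'E'
import cv2,numpy as np
a=[cv2.imread(f"pics/{n}") for n in("t3.png","w3.png","s4.png","w4.png")]
cv2.imwrite("pics/m4.png",cv2.resize(np.vstack([np.hstack(a[:2]),np.hstack(a[2:])]),(800,500),interpolation=cv2.INTER_AREA))
E
```

```text
down 9.64 [ 0.5651 -0.3125  0.126 ] F [-3.3  1.4  5.5] w 0.0556
open 10.04 [ 0.565  -0.3119  0.1242] F [ 0.2 -0.6 -0.5] w 0.085
at 13.32 [0.569  0.0189 0.1285] F [-0.3 -1.  -0.5] w 0.0848
grip 13.69 [0.5689 0.0188 0.1289] F [-1.3 -0.3  5.5] w 0.0562
up 14.92 [0.5673 0.0191 0.3396] F [-0.6 -0.3 -4.7] w 0.0565
```

View pics/m4.png

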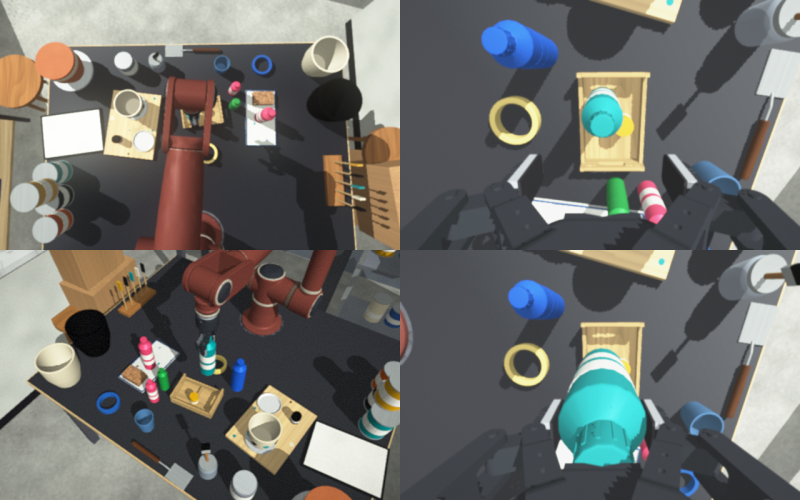

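```bash
python3 - <<'E'
from h import *
place_bottle((.463,-.311),.1245)
robot.goto([.535,-.02,.30],down(YAW))
c,P=snap("wrist","w5.png"); snap("scene","s5.png")
E
python3 - <<'E'
import cv2,numpy as np
a=[cv2.imread(f"pics/{n}") for n in("w5.png","s5.png")]
cv2.imwrite("pics/m5.png",np.hstack([cv2.resize(a[0][20:220,240:480],(480,400)),cv2.resize(a[1][140:290,180:300],(320,400))]))
E
```

```text
down 18.32 [ 0.4631 -0.3116  0.1259] F [-2.8  0.5  5.8] w 0.056
open 18.73 [ 0.463  -0.311   0.1244] F [ 0.1  0.5 -0.5] w 0.0854
```

View pics/m5.png

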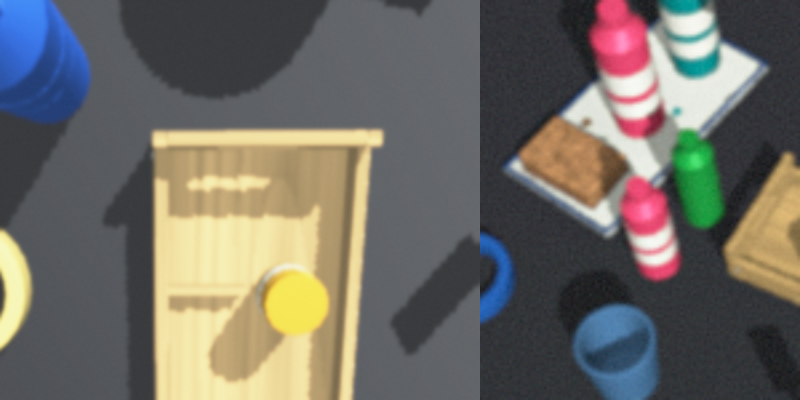

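```bash
python3 - <<'E'
from h import *
o=robot.observe();c=robot.capture("wrist");P=cam(c,o["eef_pos"],o["eef_rot"])
g=onz(c,388,171,.052,P); d=g[:2]-[.5936,-.0205]; ca,sa=np.cos(YAW),np.sin(YAW)
print("gold",g,"local",ca*d[0]+sa*d[1],-sa*d[0]+ca*d[1])
robot.goto([.45,.22,.36],down(YAW)); snap("wrist","w6.png"); st()
E
```

```text
gold [ 0.61436668 -0.0194218   0.052     ] local 0.020742076288886115 -0.0014778135278914477
 21.77 [0.4505 0.2189 0.3593] F [-0.2 -0.9  0.2] w 0.0849
```

View pics/w6.png

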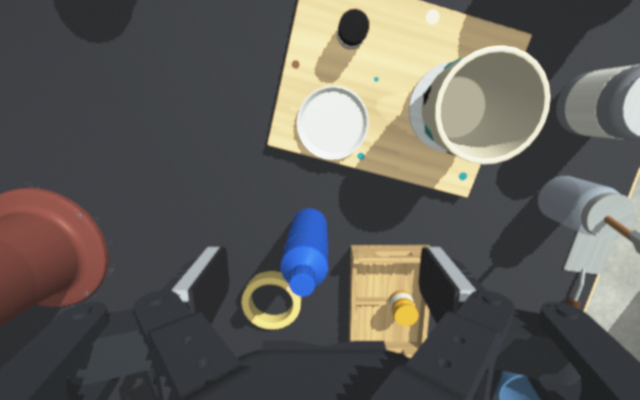

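The wrist view shows the saucer rim centred at (332,122), the black lid at about (354,26), the planter at (490,105) and the blue bottle cap at (303,280).

```bash
python3 - <<'E'
from h import *
img=cv2.imread("pics/w6.png"); cv2.imwrite("pics/w6c.png",cv2.resize(img[0:170,280:400],None,fx=4,fy=4,interpolation=cv2.INTER_CUBIC)[:600])
o=robot.observe();c=robot.capture("wrist");P=cam(c,o["eef_pos"],o["eef_rot"])
print("saucer",onz(c,332,122,.028,P),"black",onz(c,354,25.5,.064,P),"gold",onz(c,405,314,.052,P))
E
```

```text
saucer [0.45658466 0.26743478 0.028     ] black [0.46755633 0.38724024 0.064     ] gold [ 0.61194041 -0.01782617  0.052     ]
```

View pics/w6c.png

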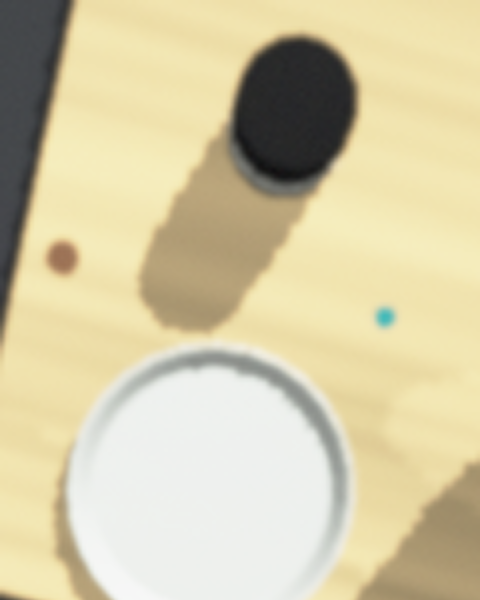

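```bash
cat >> h.py <<'E'
def Ry(a=YAW):
    r=[down(a+s*np.pi/2) for s in(1,-1)]
    p=[.5,.1,.3]; q0=robot.observe()["joint_pos"]
    return min(r,key=lambda R:abs(robot.ik(p,R)[5]))
E
python3 - <<'E'
from h import *
R=Ry(); print(robot.ik([.614,-.0195,.15],R))
robot.servo_line([.47,.2,.36],max_speed=.3)
robot.goto([.614,-.0195,.15],R)
robot.servo_line([.614,-.0195,.016],max_speed=.12); st("at")
robot.gripper_to(0); st("grip")
robot.servo_line([.614,-.0195,.20],max_speed=.2); st("up")
snap("wrist","w7.png"); snap("scene","s7.png")
E
python3 - <<'E'
import cv2,numpy as np
a=[cv2.imread(f"pics/{n}") for n in("w7.png","s7.png")]
cv2.imwrite("pics/m7.png",np.hstack([cv2.resize(x,(400,250),interpolation=cv2.INTER_AREA) for x in a]))
E
```

```text
[-1.52829935e-01  8.96661188e-02  1.71281543e+00 -4.44089210e-16
  1.33911111e+00  1.29496639e+00]
at 24.6 [ 0.6149 -0.0196  0.0172] F [-0.5  0.  -0.4] w 0.0854
grip 25.09 [ 0.6146 -0.0196  0.0168] F [0.7 0.7 2.3] w 0.0382
up 26.16 [ 0.6129 -0.0193  0.1979] F [ 0.3 -0.2 -2.2] w 0.0382
```

View pics/m7.png

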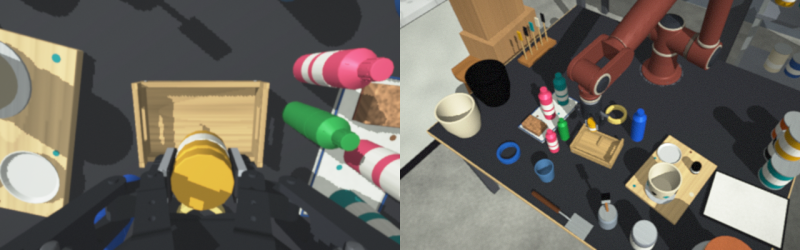

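```bash
python3 - <<'E'
from h import *
R=Ry()
robot.servo_line([.60,.0,.28],max_speed=.25)
robot.servo_line([.4565,.265,.28],max_speed=.25)
robot.servo_line([.4565,.265,.055],max_speed=.2); robot.servo_line([.4565,.265,.032],max_speed=.04); st("down")
robot.gripper_to(.085); st("open")
robot.servo_line([.4565,.265,.14],max_speed=.2)
snap("wrist","w8.png")
robot.goto([.468,.387,.16],R)
c,P=snap("wrist","w9.png"); st()
E
python3 - <<'E'
import cv2,numpy as np
a=[cv2.imread(f"pics/{n}") for n in("w8.png","w9.png")]
cv2.imwrite("pics/m9.png",np.hstack([cv2.resize(x,(400,250),interpolation=cv2.INTER_AREA) for x in a]))
E
```

```text
down 30.1 [0.4563 0.2649 0.0327] F [-4.  -2.3  8.4] w 0.0383
open 30.62 [0.4564 0.2649 0.0318] F [ 0.3  0.4 -0.1] w 0.085
 31.98 [0.4672 0.3864 0.1581] F [ 0.  -0.2  0.4] w 0.0853
```

View pics/m9.png

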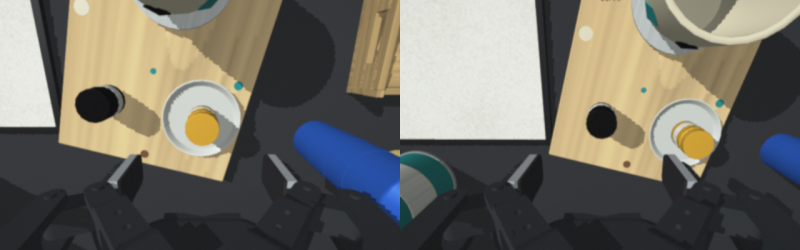

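```bash
python3 - <<'E'
from h import *
o=robot.observe();c=robot.capture("wrist");P=cam(c,o["eef_pos"],o["eef_rot"])
im=c["image"].astype(int); m=((im.max(2)<45)).astype(np.uint8); n,l,s,ce=cv2.connectedComponentsWithStats(m[150:230,290:355]); 
i=1+np.argmax(s[1:,4]); print(s[i],ce[i]+[290,150], onz(c,*(ce[i]+[290,150]),.064,P))
cv2.imwrite("pics/w9c.png",cv2.resize(c["image"][140:240,270:390,::-1],None,fx=5,fy=5))
E
```

```text
[   8   20   47   51 1890] [321.45608466 194.98465608] [0.46961552 0.38764162 0.064     ]
```

View pics/w9c.png

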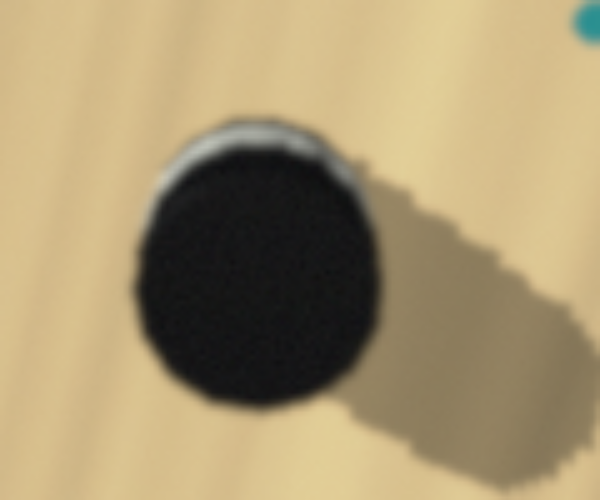

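```bash
python3 - <<'E'
from h import *
x=(.4687,.3877)
robot.servo_line([*x,.0275],max_speed=.1); st("at")
robot.gripper_to(0); st("grip")
robot.servo_line([*x,.28],max_speed=.2); st("up")
robot.servo_line([.614,-.0195,.28],max_speed=.25)
snap("wrist","w10.png")
robot.servo_line([.614,-.0195,.04],max_speed=.2); robot.servo_line([.614,-.0195,.0155],max_speed=.04); st("down")
robot.gripper_to(.085); st("open")
robot.servo_line([.614,-.0195,.16],max_speed=.2)
robot.goto([.535,-.02,.30],down(YAW))
c,P=snap("wrist","w11.png"); print(P)
E
python3 - <<'E'
import cv2,numpy as np
a=[cv2.imread(f"pics/{n}") for n in("w10.png","w11.png")]
cv2.imwrite("pics/m11.png",np.hstack([cv2.resize(x,(400,250),interpolation=cv2.INTER_AREA) for x in a]))
E
```

```text
at 33.51 [0.4693 0.3881 0.0285] F [-0.3  0.1 -0.1] w 0.0851
grip 34.0 [0.4691 0.388  0.0281] F [-0.6  0.2  2.9] w 0.0383
up 35.42 [0.4681 0.3873 0.278 ] F [-0.8  1.3 -1.2] w 0.0384
down 39.46 [ 0.6138 -0.0195  0.0161] F [-4.   0.5  5.6] w 0.038
open 39.98 [ 0.6139 -0.0195  0.0153] F [ 0.5 -0.5  0.2] w 0.0851
(array([0.5262549 , 0.04657894, 0.44274569]), array([[ 9.92517024e-01, -1.17924104e-01, -3.16838072e-02],
       [ 1.22103337e-01,  9.56679621e-01,  2.64300732e-01],
       [-8.56174278e-04, -2.66191675e-01,  9.63919737e-01]]))
```

View pics/m11.png

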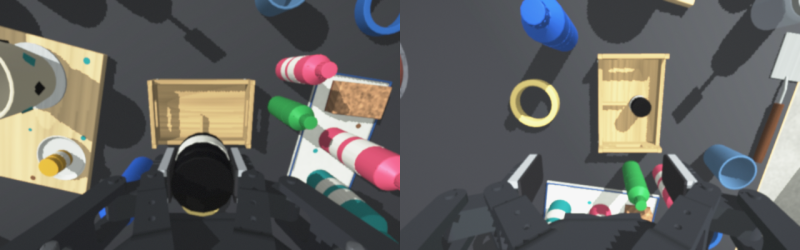

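```bash
python3 - <<'E'
from h import *
o=robot.observe();c=robot.capture("wrist");P=cam(c,o["eef_pos"],o["eef_rot"])
cv2.imwrite("pics/w11c.png",cv2.resize(c["image"][80:260,300:440,::-1],None,fx=4,fy=3.3)[:600])
im=c["image"].astype(int); m=((im.max(2)<40)).astype(np.uint8); n,l,s,ce=cv2.connectedComponentsWithStats(m[145:195,365:405]); 
i=1+np.argmax(s[1:,4]); print(s[i],ce[i]+[365,145], onz(c,*(ce[i]+[365,145]),.052,P))
E
```

```text
[  5  12  30  29 638] [384.56739812 171.09090909] [ 0.60996922 -0.01852921  0.052     ]
```

View pics/w11c.png

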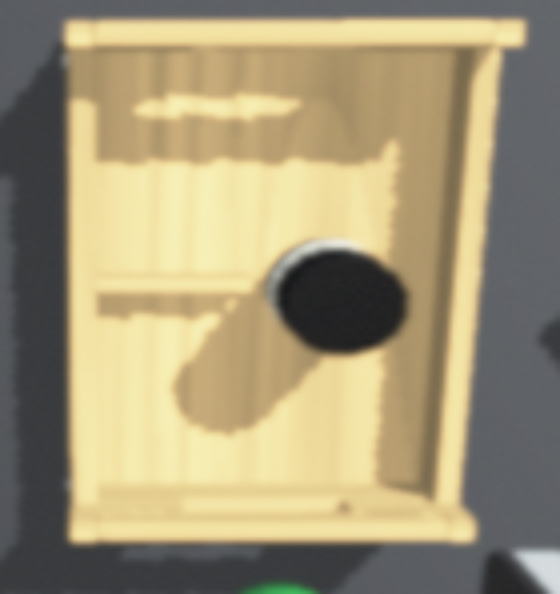

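The black jar sits about 4 mm nearer the bottles than the gold jar did. I'll lift it and set it 5 mm farther back for clearance.

```bash
python3 - <<'E'
from h import *
R=Ry()
robot.goto([.611,-.0188,.14],R); robot.servo_line([.611,-.0188,.0155],max_speed=.12); robot.gripper_to(0); st("grip")
robot.servo_line([.611,-.0188,.03],max_speed=.05)
robot.servo_line([.617,-.0182,.03],max_speed=.05); robot.servo_line([.617,-.0182,.0155],max_speed=.04); st("down")
robot.gripper_to(.085); st("open"); robot.servo_line([.617,-.0182,.16],max_speed=.2)
robot.goto([.535,-.02,.30],down(YAW))
o=robot.observe();c=robot.capture("wrist");P=cam(c,o["eef_pos"],o["eef_rot"]); cv2.imwrite("pics/w12.png",c["image"][:,:,::-1])
im=c["image"].astype(int); m=((im.max(2)<40)).astype(np.uint8); n,l,s,ce=cv2.connectedComponentsWithStats(m[145:195,365:415]); 
i=1+np.argmax(s[1:,4]); print(s[i],ce[i]+[365,145], onz(c,*(ce[i]+[365,145]),.052,P))
robot.goto([.50,-.30,.36],down(YAW)); c,P=snap("wrist","w13.png")
E
```

```text
grip 45.48 [ 0.6117 -0.0189  0.0163] F [ 0.6 -0.7  2.5] w 0.038
down 46.7 [ 0.617  -0.0182  0.0163] F [-4.  -0.   6.8] w 0.038
open 47.23 [ 0.6169 -0.0182  0.0153] F [ 0.3 -0.1  0.7] w 0.0854
[ 10  12  30  28 638] [389.37931034 170.64576803] [ 0.61566399 -0.01726264  0.052     ]
```

View pics/w13.png

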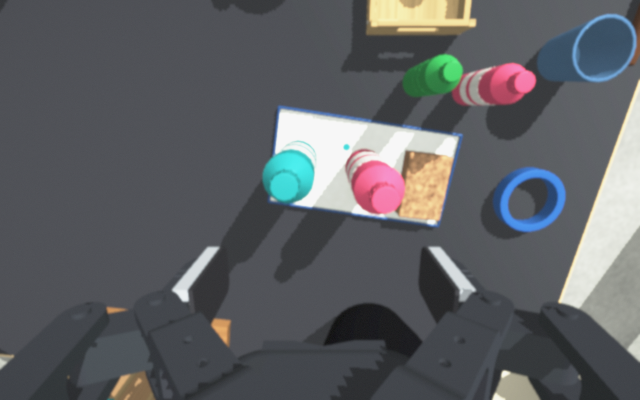

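```bash
python3 - <<'E'
from h import *
pick_bottle((.565,-.312),.1245)
place_bottle((.578,-.0615),.1265)
snap("wrist","w14.png"); snap("scene","s14.png")
E
python3 - <<'E'
import cv2,numpy as np
a=[cv2.imread(f"pics/{n}") for n in("w14.png","s14.png")]
cv2.imwrite("pics/m14.png",np.hstack([cv2.resize(a[0],(400,250),interpolation=cv2.INTER_AREA),cv2.resize(a[1][140:290,180:420],(400,250))]))
E
```

```text
at 52.29 [ 0.5658 -0.3127  0.1263] F [ 0.7 -0.6  0.6] w 0.0854
grip 52.67 [ 0.5658 -0.3129  0.1265] F [-0.8 -0.8  6.4] w 0.0557
up 53.89 [ 0.5644 -0.3116  0.337 ] F [ 0.5  0.7 -4.1] w 0.0556
down 56.82 [ 0.5785 -0.0618  0.1295] F [-5.5 -0.8 10.9] w 0.0562
open 57.22 [ 0.5779 -0.0614  0.1261] F [-0.2  0.  -0.3] w 0.0852
```

View pics/m14.png

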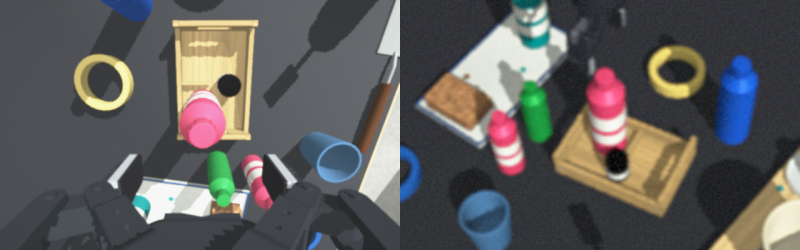

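The pink bottle is back in its place and upright, with the black jar behind it. Teal is next.

```bash
python3 - <<'E'
from h import *
robot.servo_line([.55,-.12,.30],max_speed=.3)
pick_bottle((.463,-.311),.1245)
place_bottle((.568,.019),.1275)
robot.servo_line([.52,-.02,.42],max_speed=.25)
o=robot.observe();c=robot.capture("wrist"); cv2.imwrite("pics/w15.png",c["image"][:,:,::-1])
robot.goto([.35,-.30,.42],down(YAW)); robot.hold(.5)
snap("scene","s15.png"); snap("top","t15.png"); st()
E
python3 - <<'E'
import cv2,numpy as np
w,s,t=[cv2.imread(f"pics/{n}15.png") for n in "wst"]
cv2.imwrite("pics/m15.png",np.vstack([np.hstack([cv2.resize(w[60:230,280:450],(300,300)),cv2.resize(s[140:300,180:500],(500,300))]),np.hstack([cv2.resize(t[110:270,160:460],(500,300)),np.zeros((300,300,3),np.uint8)])]))
E
```

```text
at 60.23 [ 0.4638 -0.3114  0.1258] F [ 0.3 -0.5  0.8] w 0.085
grip 60.61 [ 0.4636 -0.3119  0.1263] F [-1.9  1.   6.9] w 0.0558
up 61.83 [ 0.4624 -0.3105  0.3371] F [-1.1  0.1 -5.1] w 0.0561
down 65.14 [0.5683 0.0189 0.1294] F [-3.9 -0.2  6. ] w 0.0558
open 65.54 [0.5681 0.019  0.1274] F [-0.6 -0.4 -0.8] w 0.0849
 68.95 [ 0.35 -0.3   0.42] F [-0.2 -0.3 -0. ] w 0.0852
```

View pics/m15.png

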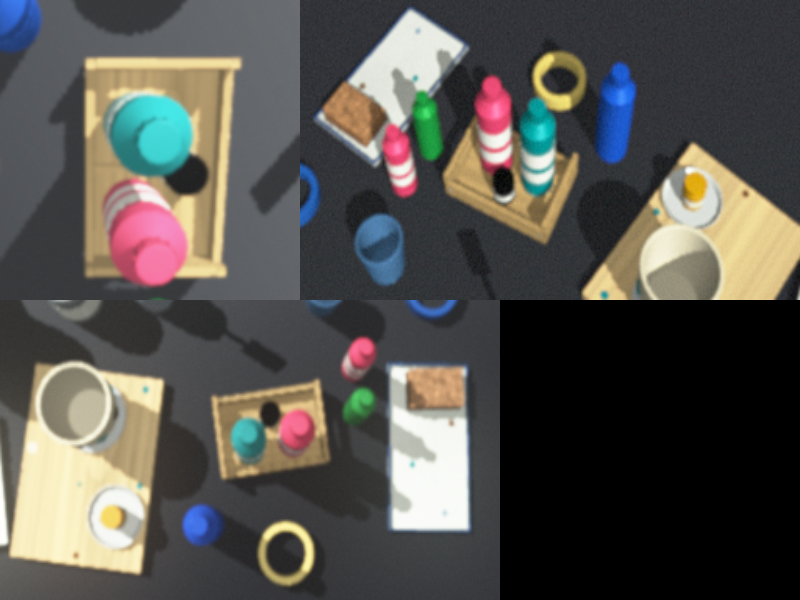

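```bash
python3 - <<'E'
import cv2,numpy as np
for n in("top","scene"):
    a=cv2.imread(f"pics/{n}0.png");b=cv2.imread(f"pics/{n[0]}15.png")
    r=(slice(150,205),slice(285,360)) if n=="top" else (slice(175,265),slice(270,350))
    for nm,lo,hi in(("teal",(80,100,50),(98,255,255)),("pink",(165,110,100),(179,255,255))):
        m=[]
        for im in(a,b):
            h=cv2.cvtColor(im[r],cv2.COLOR_BGR2HSV); k=cv2.inRange(h,lo,hi); M=cv2.moments(k,True); m.append((round(M["m10"]/M["m00"],2),round(M["m01"]/M["m00"],2),M["m00"]))
        print(n,nm,m)
    d=cv2.absdiff(a,b).max(2); 
    rr=(slice(140,170),slice(400,442)) if n=="top" else (slice(180,220),slice(190,236)); print("cork diff",d[rr].mean())
    rr=(slice(225,268),slice(310,352)) if n=="top" else (slice(162,202),slice(325,366)); print("tape diff",d[rr].mean())
E
```

```text
top teal [(23.37, 32.81, 308.0), (23.47, 32.99, 315.0)]
top pink [(52.58, 28.67, 334.0), (52.72, 28.78, 330.0)]
cork diff 1.9634920634920634
tape diff 2.0376522702104096
scene teal [(61.49, 37.57, 660.0), (61.58, 37.22, 651.0)]
scene pink [(33.45, 24.19, 625.0), (33.74, 25.48, 664.0)]
cork diff 4.2945652173913045
tape diff 5.795731707317073
```

The bottles are back within about 1 mm in the top view, and the cork block and tape roll have not moved. I'm handing in.

```bash
python3 -c "
from station import robot
print(robot.sign_off())"
```

```text
the job is handed in; nothing more can be done
None
```

The job is done and handed in at about 69 s of the 144 s. Both bottles went to the drip tray, then the gold jar went on the saucer and the black jar into its old place. After that, pink and then teal went back to their own places in the caddy.

- **Upright:** In the last scene, top and wrist pictures all four stand upright.
- **Bottles:** In the top view their colour centroids are within 0.2 px, under 1 mm, of where they started. In the scene view pink's centroid differs by 1.3 px, most likely because the black jar now stands in front of it instead of the gold one.
- **Cork block and tape roll:** The before and after pictures show only noise at both.
- **Black jar correction:** It first landed about 4 mm nearer the bottles than the gold jar had stood. I re-gripped it and set it back before the bottles returned. It then measured at (0.616, -0.017), about 3 mm from the gold jar's measured place.
- **Forces:** The highest wrist reading I logged was about 12 N, against the 120 N limit. I only read it at the grasps, lifts and placings, not continuously.

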